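# Turn the warming dish a quarter turn

## Robot

A 6-joint arm with a two-finger parallel gripper is mounted at the origin on the work surface. World frame = base frame: x ahead of the robot, y to its left, z up, the work surface at z = 0. Lengths are in mm, angles in degrees, forces in N, time in s.
With the tool pointing down it reaches from about 275 to 825 mm from the base axis. Payload 5.2 kg.
Tool frame: the origin (TCP) lies at the very end of the fingers, on their centre line; the grasp point (between the pads) lies 19 mm behind it; z points along the fingers, y is the direction in which the jaws open and shut (so a half turn about z gives the same grasp; the last joint's range is limited). The gripper opens to 93 mm and grips with 3 to 60 N. Pads are 15 mm wide; open, the fingers measure 128 mm over their backs; the gripper's body (75 mm by 188 mm) begins 65 mm behind the grasp point.
Start: joints at [-86.276, 14.817, 87.949, -0, 77.235, -11.62], TCP at [145.557, -530.394, 197.453] pointing down, gripper open.
Joint ranges: [-179.93, 179.93], [-52.35, 119.4], [10.71, 147.94], [-69.91, 249.91], [12.55, 155.21], [-178.61, 178.61]. Speed limits (degrees/s): [147.25, 147.25, 180, 180, 180, 180].

## Interface

Orientations are given as [roll, pitch, yaw] about the fixed x, y, z axes, in that order (R = Rz(yaw) Ry(pitch) Rx(roll)).
In Python, from station import env gives the robot as it stands.
- The arm moves only by the shell command python3 -m handwheel 'ROWS' [FORCE]. ROWS is text: rows parted by semicolons, each of 5 numbers parted by spaces: the opening, from -1 (shut) to 1 (fully open), so that 0 is half open, then the shift along the tool's x, y, z in cm, then the turn about the tool's z in rad. A call has 1 to 12 rows; each row shifts and turns the commanded pose from where the row before left it, along the tool's axes as they then stand; what a row does not reach is not made up. A row lasts 1/12 s, in which the tool goes at most 41.7 mm and 7.16 degrees, less where a joint would pass 70% of its speed; a pose out of reach is approached as far as the arm can. A call with a gripper value outside its range is refused whole. The fingers move at their own pace and stop on an object; FORCE is the grip in N (left out, the last holds). Time passes only in rows, so rows that do not move let the fingers close. It gives the time, the measured TCP pose, the force and the opening at its end, in the units of the state.
- env.get_state(): the state, without advancing time (a new reading comes with each control period).
- env.grab_frame(name): name is "scene" or "top" or "wrist"; returns the picture (384x512x3 uint8, red, green, blue); there is no depth.
- env.camera_info(name): a dict with "mtx" (3x3 intrinsics, pixels), "k1" (the pictures are not rectified: a ray, as slopes to the right and down, at radius r is drawn at 1 + k1 r^2 times it, then the intrinsics apply), "extrinsics" (4x4, takes a point from world to camera coordinates). Camera axes: x right, y down, z forward; pixel columns grow to the right and rows downward; lengths in mm; the calibration is good to about 2 mm. A picture is of the moment at which its call begins: read the wrist's pose just before it. camera_info takes no time and is no camera call; for the wrist camera it gives the pose at the moment of the call.
- env.close_job(): hands the job in, once; it reports no verdict.
The state is a dict: "time": time; "joints": joint angles; "joint_velocities": joint speeds; "tau": joint torques, N m; "ee_pos": TCP position; "tcp_rot": TCP orientation; "ft_force": force on the tool from outside, world axes, zero at the start; "moment": the same for the moment, N m; "grip_width": opening from 0.0 (shut) to 1.0 (fully open).
Only numpy, scipy, OpenCV 4.12 (cv2) and the standard library are available. Lean on these libraries where they do the work, as an engineer would, in place of code of your own. Each camera call takes 0.05 s, during which the arm holds its last target. There are 200 camera calls.

## Task

Pick up the orange scraper, push its thin blade under the front lip of the tin's cover (no fingers on the cover until it is well up) and lever the cover open until it stands upright or further, then lay the scraper back down on the open beech shelf. Lift the round dish straight up by its arched handle until it is clear of the tin with its handle still lying the way it was, then turn it a quarter turn (either way) above the tin so that it will warm evenly: the handle bar, which started parallel to the cover's hinge, must end square to it, keeping the dish level and the loose ball resting in its middle. Finish still holding the dish there, level and still over the open tin with the ball in its middle, without moving the other things on the shelf.

Things in the scene. Friction and masses are not known exactly. Their poses are not given: they have to be found in the camera images.
- warmer: Heat mat (dark slab 220 x 210 x 10 mm, fixed) carrying a fixed square aluminium tin, 160 x 160 mm, walls 4 mm, rim 100 mm and inner floor 14 mm above the shelf, shut by the cover. Origin: centre of the mat's underside; x points from the tin's front (lip side) to its back (hinge side), z up. The front faces roughly the robot's left (+y). A 6 mm high button on the mat's front corner is not used.
- slot (a point): Centre of the slot under the cover's lip at the tin's front, 95 mm above the shelf, 8 mm out from the front wall; fixed to the tin, axes as warmer. The lip overhangs the wall by 16 mm, underside 100.5 mm up; a 16 mm deep ledge lies below, top 90 mm up: the slot is 10.5 mm high, 16 mm deep, 160 mm wide, its back closed by the wall.
- lid_hinge (a point): Point on the hinge axis of the cover, at the middle of the back rim, at the level of the cover's underside. Its y axis is the hinge axis. It turns with the cover.
- lid (a joint): Angle of the cover, rad: 0 shut, 1.57 upright, stop at 1.9. The hinge is stiff: the cover stays at whatever angle it is left; lifting at the lip takes about 2 N.
- lid_lip (a point): Middle of the front edge of the cover, at its underside, 176 mm from the hinge; it rises with the cover. The cover is a flat aluminium plate 176 x 160 x 5 mm without a handle; its underside passes through the hinge axis.
- scraper_grip (a point): Grasp point of the orange plastic scraper, loose on the shelf: half-way up its handle, 30 mm behind the handle's front end. x points along the tool to the blade, z up. Handle: straight bar 100 mm long, 16 wide, 30 high, lying on the shelf, reaching 70 mm back and 30 mm forward of this point. About 70 g. The blade starts pointing roughly to the robot's right (-y), towards the tin.
- scraper_tip (a point): Middle of the front edge of the scraper's blade, 130 mm ahead of the grasp point and 4.5 mm higher (19.5 mm above the shelf as it lies). The blade is flat and level, 3 mm thick, 44 mm wide, 100 mm long beyond the handle.
- dish_handle (a point): Middle of the level top bar of the arched handle of the stainless dish in the tin. Bar along this frame's x (at the start parallel to the hinge within 0.1 rad), 119 mm long, 10 wide, 12 high, legs at its ends; this point is straight above the dish's middle, 70 mm above its underside, so 84 mm above the shelf at the start. z up.
- dish_bowl (a point): Point in the dish on its axis, 25.5 mm above its underside: where the ball's centre lies when the ball rests in the middle.
- dish: The dish; origin at the centre of its underside, x along the handle bar, z up. Round, 110 mm rim diameter, rim 32 mm high, about 0.22 kg; the bowl slopes to its middle at about 19 degrees. It starts near the middle of the tin's inner floor.
- ball_center (a point): Centre of the loose white ceramic ball, 30 mm in diameter, 34 g, resting in the middle of the dish below the handle; its top is 30 mm below the centre of the bar.
- jar: Glass storage jar with a swing clamp lid, 100 mm wide, 160 mm high; a bystander, leave it where it is. Origin at its underside.
- whisk: Stainless dough whisk with a wooden handle, lying, 330 mm long; a bystander, leave it where it is. Origin at its underside.
- ramekin: Small white bowl, 84 mm wide, 50 mm high; a bystander, leave it where it is. Origin at its underside.
- rolling_pin: Wooden rolling pin, lying, 300 mm long, 44 mm thick; a bystander, leave it where it is. Origin at its underside.
- canister: Upright canister, 66 mm wide, 100 mm high; a bystander, leave it where it is. Origin at its underside.
- pastry_ring: Plain steel pastry ring, 70 mm wide, 40 mm high; a bystander, leave it where it is. Origin at its underside.
Not all that is in view belongs to the job. Of the things shaped like the part that bears scraper_grip, the orange one is meant.

How it is judged:
By the outcome, as a careful person would: the job done as asked, in the order asked, and still so for the second after the job is handed in, while the arm keeps its last pose, push and grip.
It also fails if it takes over 67 s, if anything falls off the work surface, if the arm or the gripper's body presses on something with over 40 N, if the wrist force passes 120 N, or if a joint passes its speed limit or range.

## Working session

There is one attempt and no reset: what is moved stays moved. The work goes in short steps, Python scripts to look and compute and a shell command to move; the robot and the scene stay as the last step left them, time stands still between calls to the robot, and variables do not carry over. Pictures are saved under pics/ and viewed, about 8 in all and at most 12, crops included, and the job is handed in when it is done.

```bash
ls; mkdir -p pics; python3 - <<'E'
from station import env
import cv2
print(env.get_state())
for n in("scene","top","wrist"):
    i=env.camera_info(n); print(n,i)
    cv2.imwrite(f"pics/{n}0.png",env.grab_frame(n)[:,:,::-1])
E
```

```text
pics
{'time': 0.0, 'joints': array([-8.62736942e+01,  1.48581274e+01,  8.80087832e+01,  6.88771101e-04,
        7.72323966e+01, -1.16187298e+01]), 'joint_velocities': array([-0.04065047,  0.0405834 ,  0.00398754, -0.0013612 , -0.01075615,
        0.00596255]), 'tau': array([-1.08016252e-04, -4.37312329e+01, -2.84001625e+01,  7.18203443e-02,
        4.14590933e-02, -1.39473914e-04]), 'ee_pos': array([ 145.54566862, -529.82261202,  196.64441681]), 'tcp_rot': array([-1.79902863e+02, -2.06580081e-02,  1.53448653e+01]), 'ft_force': array([ 1.27428551,  0.88446032, -0.49885305]), 'moment': array([ 0.00344691, -0.05115896, -0.01108256]), 'grip_width': 0.9973479222019505}
scene {'mtx': array([[479.01424473,   0.        , 252.67437563],
       [  0.        , 479.01424473, 183.92816217],
       [  0.        ,   0.        ,   1.        ]]), 'k1': 0.01451271447352122, 'extrinsics': array([[ 7.78160885e-01,  6.27968845e-01,  1.09893495e-02,
        -3.43516259e+02],
       [ 4.02928942e-01, -4.85723185e-01, -7.75706939e-01,
        -1.20848589e+02],
       [-4.81782009e-01,  6.08052726e-01, -6.30
[... 526 characters left out ...]
, -8.78850463e-03, -9.89246613e-01,
         1.58283963e+03],
       [ 0.00000000e+00,  0.00000000e+00,  0.00000000e+00,
         1.00000000e+00]])}
wrist {'mtx': array([[318.55820848,   0.        , 258.92249421],
       [  0.        , 318.55820848, 183.11156084],
       [  0.        ,   0.        ,   1.        ]]), 'k1': -0.0883116501854686, 'extrinsics': array([[ 2.63747175e-01, -9.64591461e-01, -8.60950762e-04,
        -5.50316315e+02],
       [-9.36730815e-01, -2.56342035e-01,  2.38378147e-01,
        -2.77559860e+01],
       [-2.30158223e-01, -6.20650838e-02, -9.71172033e-01,
         3.88725891e+02],
       [ 0.00000000e+00,  0.00000000e+00,  0.00000000e+00,
         1.00000000e+00]])}
```

```bash
python3 - <<'E'
import cv2,numpy as np
a=cv2.imread("pics/top0.png");b=cv2.imread("pics/scene0.png")
cv2.imwrite("pics/both.png",cv2.resize(np.vstack([a]),(800,600)))
E
```

```text
(no output)
```

View pics/both.png

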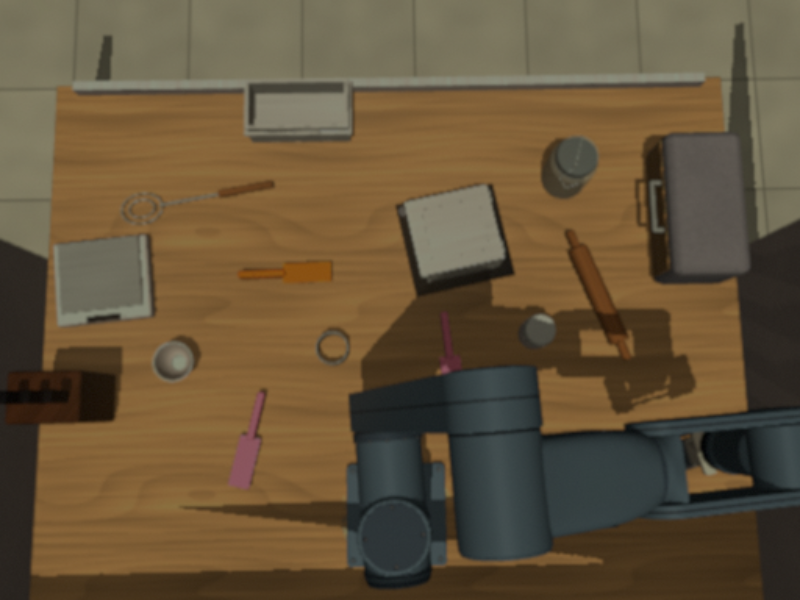

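View pics/scene0.png

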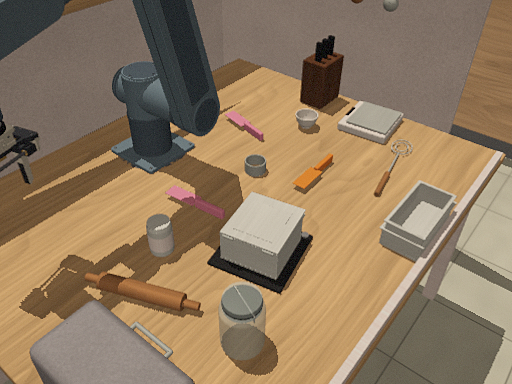

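```bash
cat > h.py <<'E'
import numpy as np,cv2
from scipy.spatial.transform import Rotation as R
from station import env
def undist(i,uv):
    # model: drawn = s*(1+k1 r^2): OpenCV radial k1
    return cv2.undistortPoints(np.float64(uv).reshape(-1,1,2),i["mtx"],np.array([i["k1"],0,0,0,0.])).reshape(-1,2)
def cast(i,uv,z):
    E=i["extrinsics"];Rm,t=E[:3,:3],E[:3,3];c=-Rm.T@t
    p=undist(i,uv);d=np.c_[p,np.ones(len(p))]@Rm
    return c+d*((z-c[2])/d[:,2])[:,None]
def proj(i,P):
    E=i["extrinsics"]
    return cv2.projectPoints(np.float64(P).reshape(-1,1,3),cv2.Rodrigues(E[:3,:3])[0],E[:3,3],i["mtx"],np.array([i["k1"],0,0,0,0.]))[0].reshape(-1,2)
def mask_big(m,n=1):
    c,_=cv2.findContours(m.astype(np.uint8),cv2.RETR_EXTERNAL,cv2.CHAIN_APPROX_NONE)
    return sorted(c,key=cv2.contourArea)[::-1][:n]
E
python3 - <<'E'
from h import *
i=env.camera_info("top");a=cv2.imread("pics/top0.png");h=cv2.cvtColor(a,cv2.COLOR_BGR2HSV)
print("hsv scr",h[174,195],h[174,165],"table",h[190,200],"cover",h[150,290],"rim",h[172,300],"mat",h[180,270])
m=(h[...,1]>225)&(h[...,0]<18)&(h[...,2]>120)
c=mask_big(m[100:230,140:230])[0]+[140,100]
print("orange",cv2.minAreaRect(c),cv2.boundingRect(c))
p=c.reshape(-1,2)
w=cast(i,p+0.0,21);print(w.min(0),w.max(0),cv2.minAreaRect(np.float32(w[:,:2])))
for x0,x1 in((152,178),(186,210)):
    ys,xs=np.where(m[160:190,x0:x1]); 
    for x in range(x0,x1,5):
        q=ys[xs==x-x0]; print(x,q.min()+160,q.max()+160,end=' | ')
print()
m=(h[...,1]<70)&(h[...,2]>100)
c=mask_big(m[105:195,245:335])[0]+[245,105]
r=cv2.minAreaRect(c);print("cover",r);q=cv2.approxPolyDP(c,8,True).reshape(-1,2);print(q)
print(cast(i,q+0.0,105.5).round(1)); b=cast(i,cv2.boxPoints(r),105.5);print(b.round(1),np.linalg.norm(b-np.roll(b,1,0),axis=1))
m=(h[...,2]<50)
c=mask_big(m[105:195,245:335])[0]+[245,105]
r=cv2.minAreaRect(c);b=cast(i,cv2.boxPoints(r),10);print("mat",b.round(1),np.linalg.norm(b-np.roll(b,1,0),axis=1))
cv2.imwrite("pics/crop.png",cv2.resize(a[100:230,140:340],(800,520),interpolation=cv2.INTER_NEAREST))
E
```

```text
hsv scr [ 16 223 137] [ 16 223 135] table [ 16 151 127] cover [ 26  39 137] rim [24 51 50] mat [19 85 33]
orange ((187.0, 171.0), (0.0, 0.0), 0.0) (187, 171, 1, 1)
[524.09392839 214.84391457  21.        ] [524.09392839 214.84391457  21.        ] ((524.0939331054688, 214.8439178466797), (0.0, 0.0), 0.0)Traceback (most recent call last):
  File "<stdin>", line 12, in <module>
    return umr_minimum(a, axis, None, out, keepdims, initial, where)
ValueError: zero-size array to reduction operation minimum which has no identity
```

```bash
python3 - <<'E'
from h import *
i=env.camera_info("top");a=cv2.imread("pics/top0.png");h=cv2.cvtColor(a,cv2.COLOR_BGR2HSV)
m=(h[...,1]>195)&(h[...,0]<20)&(h[...,2]>85)
c=mask_big(m[155:195,140:230])[0]+[140,155]
print("orange",cv2.minAreaRect(c),cv2.boundingRect(c))
p=c.reshape(-1,2)
w=cast(i,p+0.0,21);print(w.min(0),w.max(0),cv2.minAreaRect(np.float32(w[:,:2])))
for x in range(152,216,4):
    q=np.where(m[155:195,x])[0]; 
    if len(q): print(x,q.min()+155,q.max()+155,end=' | ')
print()
m=(h[...,1]<70)&(h[...,2]>100)
c=mask_big(m[105:195,245:335])[0]+[245,105]
r=cv2.minAreaRect(c);print("cover",r);q=cv2.approxPolyDP(c,8,True).reshape(-1,2);print(q)
print(cast(i,q+0.0,105.5).round(1)); b=cast(i,cv2.boxPoints(r),105.5);print(b.round(1),np.linalg.norm(b-np.roll(b,1,0),axis=1))
cv2.imwrite("pics/crop.png",cv2.resize(a[100:230,140:340],(800,520),interpolation=cv2.INTER_NEAREST))
E
```

```text
orange ((182.0, 174.0), (12.0, 58.0), 90.0) (153, 168, 59, 13)
[493.01426967 134.06181593  21.        ] [534.43756559 328.88541887  21.        ] ((514.1090087890625, 231.37066650390625), (195.0517120361328, 41.05488586425781), 89.12137603759766)
156 173 177 | 160 173 177 | 164 173 177 | 168 173 177 | 172 173 177 | 176 173 177 | 180 172 177 | 184 169 180 | 188 169 180 | 192 168 179 | 196 168 179 | 200 168 179 | 204 168 179 | 208 168 179 | 
cover ((290.4494323730469, 146.78089904785156), (49.39413833618164, 55.990020751953125), 77.00537872314453)
[[310 118]
 [259 129]
 [270 176]
 [322 164]]
[[ 676.8 -196.1  105.5]
 [ 642.6  -29.7  105.5]
 [ 487.5  -62.4  105.5]
 [ 523.9 -229.9  105.5]]
[[ 642.6  -25.3  105.5]
 [ 682.  -203.3  105.5]
 [ 522.1 -233.9  105.5]
 [ 483.9  -58.3  105.5]] [162.12836514 182.36444925 162.87303819 179.74494031]
```

View pics/crop.png

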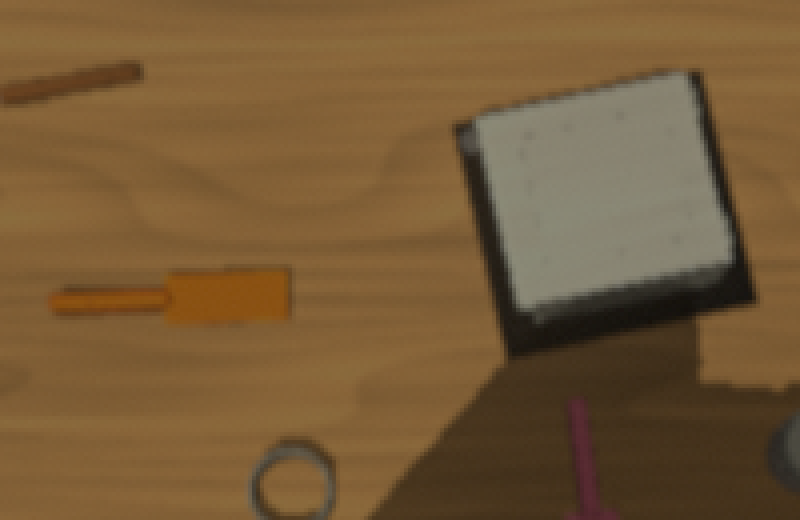

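```bash
python3 -m handwheel '1 1.2 -1.4 0 0;1 2.4 -2.8 0 0;1 2.55 -3 0 0;1 2.55 -3 0 0;1 2.55 -3 0 0;1 2.55 -3 0 0;1 2.55 -3 0 0;1 2.55 -3 0 0;1 2.55 -3 0 0;1 2.55 -3 0 0;1 2.55 -3 0 0;1 2.55 -3 0 0' 60; python3 -m handwheel '1 2.55 -3 0 0;1 2.55 -3 0 0;1 2.55 -3 0 0;1 2.55 -3 0 0;1 2.55 -3 0 0;1 2.55 -3 0 0;1 2.55 -3 0 0;1 2.55 -3 0 0;1 2.55 -3 0 0;1 2.4 -2.8 0 0;1 1.6 -1.9 0 0;1 0 0 0 0'; python3 -m handwheel '1 0 0 0 -.12;1 0 0 0 -.12;1 0 0 0 -.12;1 0 0 0 -.12;1 0 0 0 -.12;1 0 0 0 -.12;1 0 0 0 -.12;1 0 0 0 -.12;1 0 0 0 -.12;1 0 0 0 -.12;1 0 0 0 -.13;1 0 0 0 0'
python3 - <<'E'
from h import *
s=env.get_state();i=env.camera_info("wrist");f=env.grab_frame("wrist")[:,:,::-1].copy()
t=env.grab_frame("top")[:,:,::-1]
cv2.imwrite("pics/w1.png",f);cv2.imwrite("pics/t1.png",t)
np.savez("w1.npz",**i); print(s["time"],s["ee_pos"],s["tcp_rot"],s["joints"],i["extrinsics"])
E
```

```text
time: 1.15
ee_pos: [335.8, -121.7, 197.6]
tcp_rot: [180.0, -0.0, 15.3]
ft_force: [0.8, -0.1, 0.1]
grip_width: 1.001
time: 2.15
ee_pos: [512.8, 257.6, 196.5]
tcp_rot: [-179.9, -0.0, 15.6]
ft_force: [-1.0, -0.4, 0.0]
grip_width: 1.0
time: 3.15
ee_pos: [511.2, 252.7, 197.2]
tcp_rot: [-180.0, 0.0, 91.5]
ft_force: [0.6, -0.3, 0.0]
grip_width: 0.998
3.15 [511.24371106 252.65559818 197.23277399] [-1.79953655e+02  2.51518385e-02  9.14944809e+01] [ 1.51043508e+01  1.69447721e+01  8.50801778e+01 -1.38413186e-02
  7.80260126e+01  1.36127577e+01] [[ 9.99682653e-01  2.51792677e-02 -7.72698044e-04 -5.16954324e+02]
 [ 2.46300096e-02 -9.70517700e-01  2.39768131e-01  2.03349304e+02]
 [ 5.28726884e-03 -2.39711073e-01 -9.70829875e-01  4.46277420e+02]
 [ 0.00000000e+00  0.00000000e+00  0.00000000e+00  1.00000000e+00]]
```

View pics/w1.png

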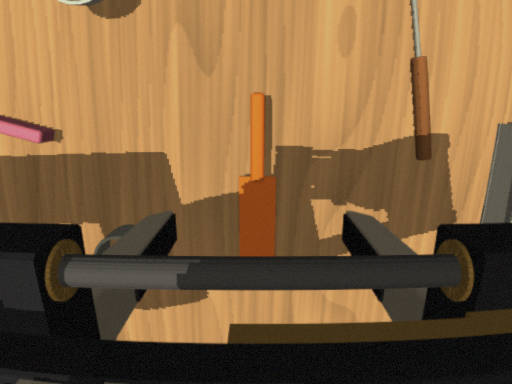

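```bash
python3 - <<'E'
from h import *
i=dict(np.load("w1.npz"));a=cv2.imread("pics/w1.png");h=cv2.cvtColor(a,cv2.COLOR_BGR2HSV)
m=(h[...,1]>190)&(h[...,0]<16)&(h[...,2]>60)
for y in list(range(88,100,2))+list(range(110,250,12)):
    q=np.where(m[y,225:300])[0]+225
    if len(q): print(y,q.min(),q.max(), cast(i,[[(q.min()+q.max()+1)/2,y]],30 if y<177 else 21).round(1))
E
```

```text
94 252 263 [[507.9 328.8  30. ]]
96 251 264 [[507.9 326.7  30. ]]
98 251 264 [[508.  324.6  30. ]]
110 251 264 [[508.3 311.8  30. ]]
122 251 264 [[508.6 298.9  30. ]]
134 251 263 [[508.4 285.8  30. ]]
146 251 264 [[509.3 272.5  30. ]]
158 251 263 [[509.  258.9  30. ]]
170 251 263 [[509.4 245.2  30. ]]
182 239 275 [[509.7 229.   21. ]]
194 239 275 [[510.1 214.4  21. ]]
206 239 275 [[510.4 199.5  21. ]]
218 239 274 [[510.2 184.2  21. ]]
230 240 274 [[511.1 168.7  21. ]]
242 240 274 [[511.5 152.8  21. ]]
```

```bash
python3 -m handwheel '1 -.57 -.2 2 .007;1 0 0 4 0;1 0 0 4 0;1 0 0 4 0;1 0 0 3 0;1 0 0 1.6 0;1 0 0 .5 0;1 0 0 .2 0;1 0 0 0 0;1 0 0 0 0' 60; python3 -m handwheel '-1 0 0 0 0;-1 0 0 0 0;-1 0 0 0 0;-1 0 0 0 0;-1 0 0 0 0;-1 0 0 0 0;-1 0 0 0 0;-1 0 0 0 0;-1 0 0 0 0;-1 0 0 0 0;-1 0 0 0 0;-1 0 0 0 0' 60
```

```text
time: 4.08
ee_pos: [511.1, 248.0, 6.0]
tcp_rot: [179.8, -0.0, 90.8]
ft_force: [-0.3, -0.1, 0.3]
grip_width: 1.002
time: 5.08
ee_pos: [509.8, 247.7, 4.4]
tcp_rot: [-180.0, 0.0, 90.9]
ft_force: [0.1, 0.9, -0.0]
grip_width: 0.19
```

```bash
python3 -m handwheel '-1 0 0 -1 0;-1 0 0 -2 0;-1 0 0 -2 0;-1 -1 .2 -2 0;-1 -3 .5 -.55 0;-1 -3 .5 0 0;-1 -3 .45 0 0;-1 -3 .45 0 0;-1 -2.4 .23 0 -.09;-1 0 0 0 -.098;-1 0 0 0 0;-1 0 0 0 0'
python3 - <<'E'
from h import *
s=env.get_state();print(s["ee_pos"],s["tcp_rot"],s["grip_width"])
I={}
for n in("scene","top","wrist"):
    f=env.grab_frame(n)[:,:,::-1];cv2.imwrite(f"pics/{n}2.png",f);I[n]=f
    np.savez(f"{n}2.npz",**env.camera_info(n))
a=cv2.resize(I["scene"][130:310,190:350],(533,600));
b=cv2.resize(I["top"][110:200,190:330],None,fx=2.6,fy=2.6)[:,:267]
cv2.imwrite("pics/v2.png",a)
E
```

```text
time: 6.08
ee_pos: [535.5, 93.9, 80.5]
tcp_rot: [180.0, -0.0, 101.4]
ft_force: [-0.9, 0.2, -0.6]
grip_width: 0.156
[535.50675067  93.93263135  80.46632226] [ 1.79976304e+02 -1.05995257e-02  1.01423609e+02] 0.15555989398160158
```

View pics/v2.png

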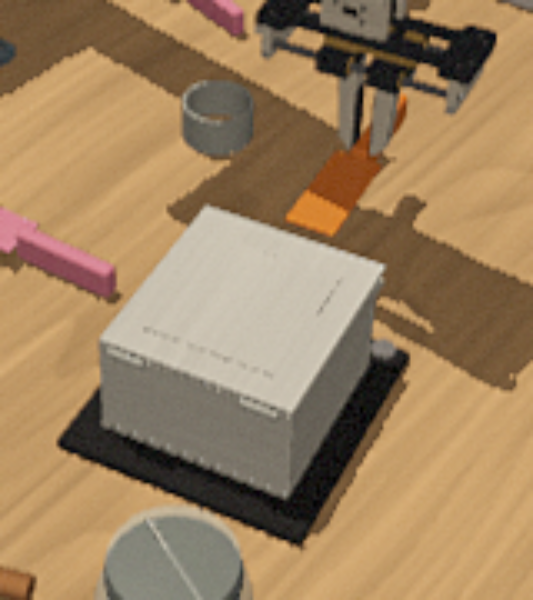

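```bash
python3 - <<'E'
from h import *
S=dict(np.load("scene2.npz"));T=dict(np.load("top2.npz"))
d=np.array([.2,-.98,0])
print("pred",proj(S,[[559.8,-21.5,95]]),proj(T,[[559.8,-21.5,95]]))
P=[]
for n,i,roi in(("scene",S,(195,260,270,305)),("top",T,(130,200,195,285))):
    a=cv2.imread(f"pics/{n}2.png");h=cv2.cvtColor(a,cv2.COLOR_BGR2HSV)
    m=(h[...,1]>190)&(h[...,0]<18)&(h[...,2]>60)
    if n=="scene": m[:140]=0
    mm=np.zeros_like(m);
    if n=="scene": mm[160:220,260:320]=m[160:220,260:320]
    else: mm[130:200,195:285]=m[130:200,195:285]
    c=mask_big(mm)[0]; r=cv2.minAreaRect(c);q=cv2.approxPolyDP(c,2.5,True).reshape(-1,2);print(n,r,q.tolist())
E
```

```text
pred [[281.86819397 199.12678999]] [[256.8638029  154.75971907]]
scene ((292.0199890136719, 184.64002990722656), (14.399999618530273, 36.20000076293945), 36.86989974975586) [[300, 168], [289, 177], [277, 196], [291, 198], [303, 181], [299, 175]]
top ((244.3461456298828, 156.2307586669922), (12.747549057006836, 23.337818145751953), 78.69007110595703) [[254, 148], [234, 153], [234, 164], [256, 160]]
```

```bash
python3 - <<'E'
from h import *
S=dict(np.load("scene2.npz"));T=dict(np.load("top2.npz"))
print(proj(S,[[642.6,-29.7,105.5],[487.5,-62.4,105.5],[559.8,-21.5,95],[559.8,-21.5,100]]))
a=cv2.imread("pics/scene2.png");cv2.imwrite("pics/v3.png",cv2.resize(a[185:225,245:315],(770,440),interpolation=cv2.INTER_CUBIC))
E
```

```text
[[305.7408239  210.89768209]
 [251.87415986 192.72159161]
 [281.86819397 199.12678999]
 [281.95897019 197.73835218]]
```

View pics/v3.png

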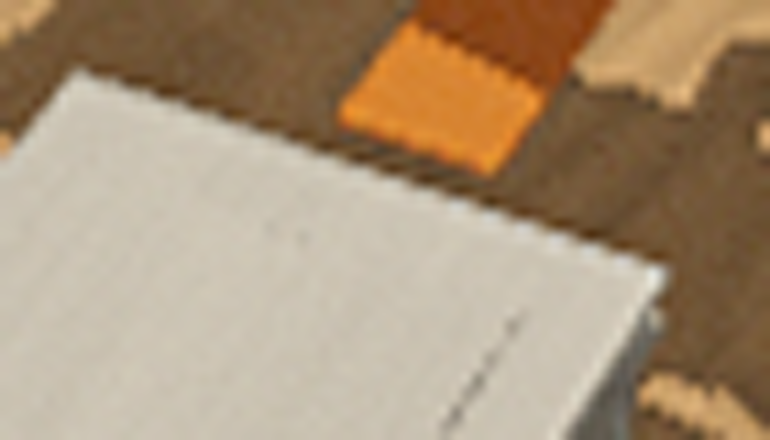

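```bash
python3 -m handwheel '-1 0 0 .1 -.005;-1 -.8 0 0 0;-1 -1 0 0 0;-1 -.7 0 0 0;-1 -.5 0 0 0;-1 -.3 0 0 0;-1 0 0 0 0'; python3 -m handwheel '-1 -.3 0 0 0;-1 -.2 0 0 0;-1 0 0 0 0'
```

```text
time: 6.82
ee_pos: [542.5, 60.7, 78.9]
tcp_rot: [-180.0, 0.0, 101.8]
ft_force: [-0.4, 0.2, -0.4]
grip_width: 0.159
time: 7.07
ee_pos: [543.4, 56.6, 78.9]
tcp_rot: [180.0, 0.0, 101.9]
ft_force: [-0.5, -1.1, -1.1]
grip_width: 0.154
```

```bash
python3 -m handwheel '-1 -.2 0 0 0;-1 -.1 0 0 0;-1 0 0 0 0'; python3 -m handwheel '-1 -.2 0 0 0;-1 -.1 0 0 0;-1 0 0 0 0'
python3 - <<'E'
from h import *
f=env.grab_frame("scene")[:,:,::-1];cv2.imwrite("pics/s4.png",f)
cv2.imwrite("pics/v4.png",cv2.resize(f[150:240,230:330],(666,600),interpolation=cv2.INTER_CUBIC))
E
```

```text
time: 7.32
ee_pos: [543.6, 55.0, 78.9]
tcp_rot: [-180.0, -0.1, 101.9]
ft_force: [-0.4, 4.8, -0.2]
grip_width: 0.156
time: 7.57
ee_pos: [543.4, 54.9, 78.7]
tcp_rot: [-180.0, -0.4, 101.9]
ft_force: [-0.9, 13.6, 0.1]
grip_width: 0.159
```

View pics/v4.png

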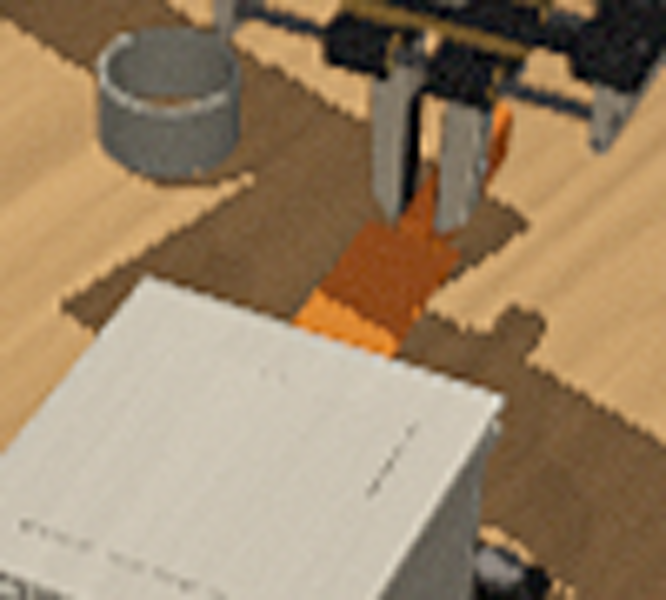

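```bash
python3 -m handwheel '-1 .6 0 0 0;-1 0 0 -.4 0;-1 0 0 -.4 0;-1 0 0 -.6 0;-1 -.1 0 -.8 0;-1 -.2 0 -.8 0;-1 -.2 0 -.8 0;-1 -.2 0 -.75 0;-1 -.2 0 -.75 0;-1 0 0 0 0'
python3 - <<'E'
from h import *
f=env.grab_frame("scene")[:,:,::-1];cv2.imwrite("pics/s5.png",f)
cv2.imwrite("pics/v5.png",cv2.resize(f[110:250,190:330],(600,600),interpolation=cv2.INTER_CUBIC))
E
```

```text
time: 8.45
ee_pos: [546.3, 47.4, 134.0]
tcp_rot: [179.8, 0.1, 101.9]
ft_force: [-0.6, 1.3, -1.7]
grip_width: 0.155
```

View pics/v5.png

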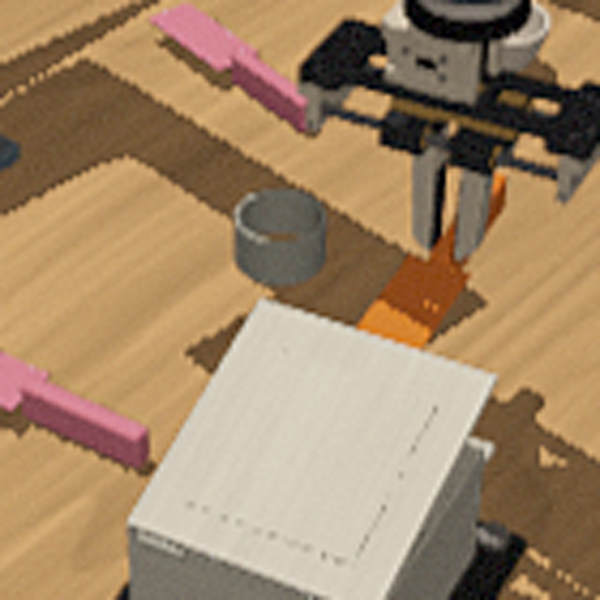

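```bash
python3 -m handwheel '-1 -.25 0 -.75 0;-1 -.25 0 -.75 0;-1 -.7 0 -1.45 0;-1 -.85 0 -1.35 0;-1 -.95 0 -1.3 0;-1 -1.1 0 -1.15 0;-1 -1.2 0 -1.05 0;-1 -1.3 0 -.95 0;-1 0 0 0 0'; python3 -m handwheel '-1 -.7 0 -.4 0;-1 -.7 0 -.4 0;-1 -1.45 0 -.65 0;-1 -1.5 0 -.5 0;-1 -1.55 0 -.35 0;-1 -1.6 0 -.2 0;-1 -1.6 0 0 0;-1 -.8 0 0 0;-1 0 0 0 0'
python3 - <<'E'
from h import *
f=env.grab_frame("scene")[:,:,::-1];cv2.imwrite("pics/s6.png",f)
cv2.imwrite("pics/v6.png",cv2.resize(f[60:260,170:370],(600,600),interpolation=cv2.INTER_CUBIC))
E
```

```text
time: 9.25
ee_pos: [560.4, -19.2, 221.9]
tcp_rot: [179.8, 0.2, 101.8]
ft_force: [-0.0, -0.3, -0.0]
grip_width: 0.152
time: 10.0
ee_pos: [579.4, -116.2, 243.8]
tcp_rot: [-179.9, 0.0, 101.8]
ft_force: [-0.1, 0.1, -0.9]
grip_width: 0.156
```

View pics/v6.png

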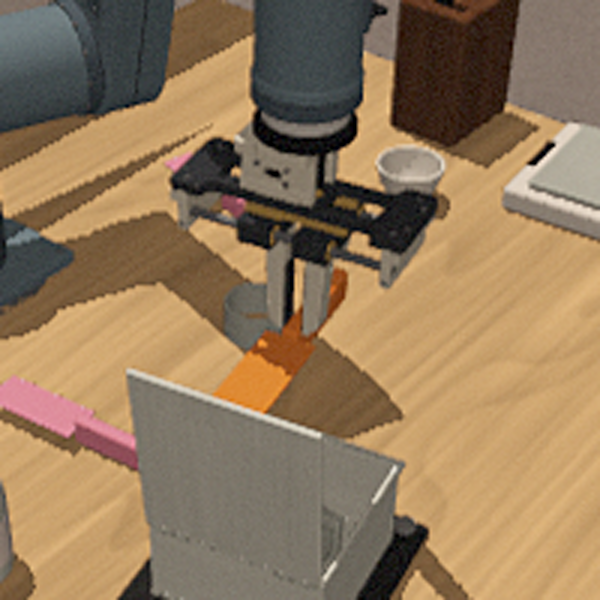

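```bash
python3 -m handwheel '-1 -.8 0 0 0;-1 -.9 0 .2 0;-1 -.9 0 .2 0;-1 -.6 0 .2 0;-1 0 0 0 0';  python3 -m handwheel '-1 -.3 0 .1 0;-1 -.3 0 .1 0;-1 0 0 0 0'
```

```text
time: 10.47
ee_pos: [585.8, -146.1, 237.6]
tcp_rot: [-179.9, 0.0, 101.9]
ft_force: [-0.6, -0.0, -0.9]
grip_width: 0.157
time: 10.72
ee_pos: [587.1, -150.9, 236.2]
tcp_rot: [-180.0, 0.0, 101.9]
ft_force: [-0.2, -0.2, -0.9]
grip_width: 0.155
```

```bash
python3 -m handwheel '-1 -.3 0 0 0;-1 -.2 0 0 0;-1 0 0 0 0'
python3 - <<'E'
from h import *
for n in("scene","top"):
    f=env.grab_frame(n)[:,:,::-1];cv2.imwrite(f"pics/{n}7.png",f)
E
```

```text
time: 10.97
ee_pos: [587.2, -151.7, 236.0]
tcp_rot: [-179.9, -0.4, 102.0]
ft_force: [-1.9, 10.0, -0.1]
grip_width: 0.155
```

```bash
python3 -m handwheel '-1 1 0 0 0;-1 2.5 0 0 0;-1 3.6 0 0 0;-1 3.6 0 0 0;-1 3.6 0 0 0;-1 3.6 0 0 0;-1 3.6 0 0 0;-1 3.6 0 0 0;-1 3.6 0 0 0;-1 3.6 .2 1 0;-1 3.4 .2 2 .05;-1 0 0 0 0';  python3 -m handwheel '-1 3 .3 2 .05;-1 2 .2 3 .09;-1 0 0 3.5 0;-1 0 0 3.5 0;-1 0 0 3.5 0;-1 0 0 2 0;-1 0 0 1 0;-1 0 0 0 0'
python3 - <<'E'
from h import *
print(env.get_state()["ee_pos"])
for n in("scene","top"):
    f=env.grab_frame(n)[:,:,::-1];cv2.imwrite(f"pics/{n}8.png",f)
i=env.camera_info("top")
a=cv2.imread("pics/top8.png")
cv2.imwrite("pics/v8.png",np.hstack([cv2.resize(a[90:220,140:340],(460,299)),cv2.resize(cv2.imread("pics/scene8.png")[130:290,180:350],(318,299))]))
E
```

```text
time: 12.07
ee_pos: [515.0, 200.0, 203.8]
tcp_rot: [-179.8, -0.1, 99.2]
ft_force: [-0.1, 0.5, -1.4]
grip_width: 0.153
time: 12.73
ee_pos: [514.9, 244.2, 19.4]
tcp_rot: [-179.8, 0.1, 91.0]
ft_force: [-0.2, 0.4, -0.8]
grip_width: 0.154
[514.89295992 244.21054998  19.38488722]
```

View pics/v8.png

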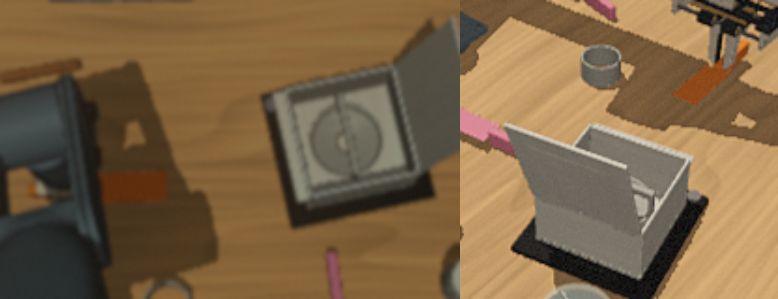

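```bash
python3 -m handwheel '-1 0 0 .8 0;-1 0 0 .4 0;-1 0 0 .2 0;-1 0 0 0 0;-1 0 0 0 0'; python3 -m handwheel '-1 0 0 .1 0;-1 0 0 0 0'
python3 - <<'E'
from h import *
T=env.camera_info("top");a=cv2.imread("pics/top8.png")
h=cv2.cvtColor(a,cv2.COLOR_BGR2HSV)
g=cv2.cvtColor(a,cv2.COLOR_BGR2GRAY)
c=g[120:180,265:325]
cv2.imwrite("pics/v9.png",cv2.resize(a[115:185,255:330],(750,700))[:600])
E
```

```text
time: 13.25
ee_pos: [516.5, 244.9, 7.7]
tcp_rot: [180.0, -0.0, 91.0]
ft_force: [-0.1, -0.0, -1.4]
grip_width: 0.159
time: 13.42
ee_pos: [516.5, 244.9, 6.6]
tcp_rot: [180.0, -0.0, 91.0]
ft_force: [-0.0, -0.1, -0.5]
grip_width: 0.157
```

View pics/v9.png

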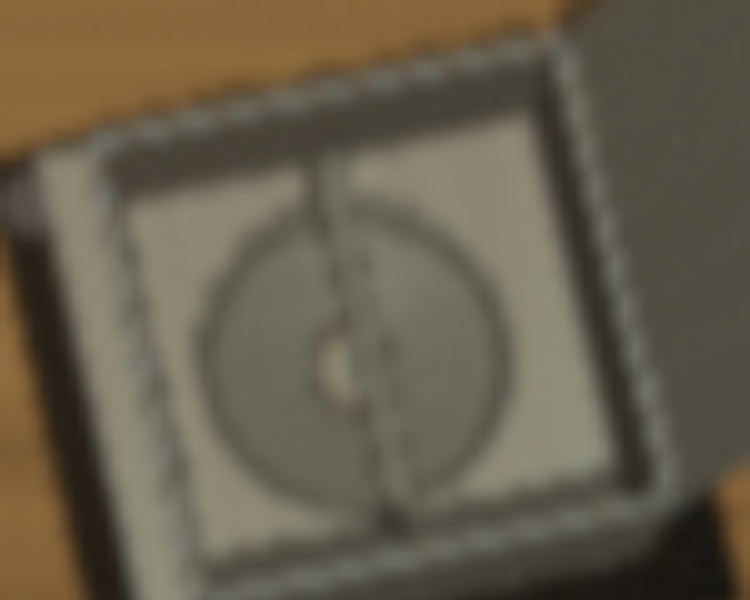

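```bash
python3 -m handwheel '-1 0 0 .1 0;-1 0 0 .1 0;-1 0 0 0 0'; python3 -m handwheel '0 0 0 0 0;0 0 0 0 0;1 0 0 0 0;1 0 0 0 0;1 0 0 0 0;1 0 0 -.5 0;1 0 0 -2 0;1 0 0 -3 0;1 0 0 -4 0;1 0 0 -4 0;1 0 0 -4 0;1 0 0 -4 0'
python3 - <<'E'
from h import *
T=env.camera_info("top")
b=cast(T,[[287.5,131],[295.5,166]],90);print(b,b.mean(0),np.linalg.norm(b[0]-b[1]),np.degrees(np.arctan2(*(b[0]-b[1])[[1,0]])))
print("rim",cast(T,[[290.5,150.5]],46))
E
```

```text
time: 13.67
ee_pos: [516.5, 244.9, 5.0]
tcp_rot: [180.0, -0.0, 91.0]
ft_force: [-1.8, 0.1, 4.1]
grip_width: 0.156
time: 14.67
ee_pos: [515.9, 244.8, 221.9]
tcp_rot: [180.0, -0.0, 91.0]
ft_force: [0.4, 0.6, -0.6]
grip_width: 0.965
[[ 638.76086199 -122.87040857   90.        ]
 [ 521.81725739 -145.93991344   90.        ]] [ 580.28905969 -134.405161     90.        ] 119.19735194466013 11.159471255091315
rim [[ 583.63199072 -134.10073943   46.        ]]
```

```bash
python3 -m handwheel '1 -1.5 .2 0 0;1 -3 .5 0 0;1 -3.8 .6 0 0;1 -3.8 .6 0 0;1 -3.8 .6 0 0;1 -3.8 .6 0 0;1 -3.8 .6 0 0;1 -3.8 .6 0 0;1 -3.8 .6 0 0;1 -3.8 .6 0 0;1 -3 .5 0 0;1 0 0 0 0';  python3 -m handwheel '1 0 0 0 .116;1 0 0 0 .116;1 0 0 0 .116;1 0 0 0 .116;1 0 0 0 .116;1 0 0 0 .116;1 0 0 0 .116;1 0 0 0 .116;1 0 0 0 .116;1 0 0 0 .116;1 0 0 0 .116;1 0 0 0 .116'; python3 -m handwheel '1 0 0 0 0;1 0 0 0 0'
python3 - <<'E'
from h import *
i=env.camera_info("wrist");s=env.get_state();f=env.grab_frame("wrist")[:,:,::-1];t=env.grab_frame("top")[:,:,::-1]
cv2.imwrite("pics/w9.png",f);cv2.imwrite("pics/t9.png",t);np.savez("w9.npz",**i)
print(s["time"],s["ee_pos"],s["tcp_rot"],s["joints"])
print(proj(i,[[580.3,-134.4,90],[638.8,-122.9,90],[521.8,-145.9,90]]))
E
```

```text
time: 15.67
ee_pos: [583.7, -139.2, 219.2]
tcp_rot: [180.0, 0.2, 90.7]
ft_force: [-0.0, 0.9, -0.1]
grip_width: 1.0
time: 16.67
ee_pos: [583.0, -132.1, 219.8]
tcp_rot: [-180.0, -0.0, 11.0]
ft_force: [0.4, -0.5, -0.0]
grip_width: 0.999
time: 16.83
ee_pos: [583.1, -132.4, 219.7]
tcp_rot: [-180.0, -0.0, 11.5]
ft_force: [0.1, 0.5, -0.2]
grip_width: 1.002
16.8333 [ 583.06839909 -132.35440366  219.68657206] [-1.79990558e+02 -6.09313653e-03  1.15026514e+01] [-2.34761080e+01  1.90284041e+01  7.90086465e+01  1.13406794e-02
  8.19633698e+01  5.50196546e+01]
[[259.2304336  174.05293108]
 [259.59109951 114.33855516]
 [258.89765827 228.91868983]]
```

View pics/w9.png

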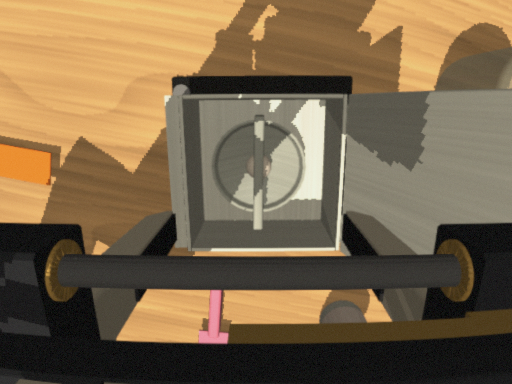

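```bash
python3 -m handwheel '-.3 -.34 .14 0 0;-.3 0 0 1 0;-.3 0 0 2 0;-.3 0 0 2.5 0;-.3 0 0 2.5 0;-.3 0 0 2.5 0;-.3 0 0 2 0;-.3 0 0 1.2 0;-.3 0 0 .6 0;-.3 0 0 .4 0;-.3 0 0 0 0;-.3 0 0 0 0' 40
python3 - <<'E'
from h import *
s=env.get_state();print(s["ee_pos"],s["tcp_rot"],s["ft_force"],s["grip_width"])
E
```

```text
time: 17.93
ee_pos: [580.6, -135.2, 73.0]
tcp_rot: [180.0, -0.1, 11.3]
ft_force: [-0.1, -0.3, -0.4]
grip_width: 0.35
[ 580.55999553 -135.24222704   73.02323739] [ 1.79963965e+02 -5.05166611e-02  1.12876900e+01] [-0.10140869 -0.34963422 -0.42443669] 0.35033777550926753
```

```bash
python3 -m handwheel '-.5 0 0 0 0;-.6 0 0 0 0;-.65 0 0 0 0;-.7 0 0 0 0;-.74 0 0 0 0;-.77 0 0 0 0;-.8 0 0 0 0;-.85 0 0 0 0;-1 0 0 0 0;-1 0 0 0 0;-1 0 0 0 0;-1 0 0 0 0' 40; python3 -m handwheel '-1 0 0 -.05 0;-1 0 0 -.15 0;-1 0 0 -.3 0;-1 0 0 -.4 0;-1 0 0 -.6 0;-1 0 0 -.6 0;-1 0 0 -.4 0;-1 0 0 -.2 0;-1 0 0 0 0;-1 0 0 0 0'
```

```text
time: 18.93
ee_pos: [580.1, -135.0, 72.4]
tcp_rot: [-180.0, 0.0, 11.3]
ft_force: [0.4, -0.4, 0.8]
grip_width: 0.003
time: 19.77
ee_pos: [580.2, -135.0, 99.6]
tcp_rot: [180.0, -0.0, 11.3]
ft_force: [-1.5, 0.9, -1.1]
grip_width: 0.004
```

```bash
python3 - <<'E'
from h import *
i=env.camera_info("wrist");f=env.grab_frame("wrist")[:,:,::-1];cv2.imwrite("pics/w10.png",f)
t=env.grab_frame("top")[:,:,::-1];cv2.imwrite("pics/t10.png",t);s=env.grab_frame("scene")[:,:,::-1];cv2.imwrite("pics/s10.png",s)
F=np.mean([env.get_state()["ft_force"]],0);print(F,proj(i,[[580.2,-135,112],[580.2,-135,99.6],[580,-134.4,84]]))
g=cv2.cvtColor(f,cv2.COLOR_BGR2GRAY)
r=cv2.resize(g[90:300,150:360],(105,70),interpolation=cv2.INTER_AREA)
for row in r: print("".join(" .:-=+*#%@"[min(9,v//20)] for v in row))
E
```

```text
[-0.20641485 -0.31571156 -0.72571661] [[257.13003208 220.27774291]
 [257.22089977 213.24705949]
 [256.37973037 205.64000469]]
==========================++++++++++++++=================++++++++++++++++++++++++++++++++++++++++++++=+==
=========+********###############%##%%%%%%#%%%%%%%%%%%%%%%%%%%%%%%%%%%%%%%%%%%%%%%%%%%%%%%%%%%%%%@@@@*+++
=========+%%%%%%%%%%%%%%%%%%%%%%%%%%%%%%%%%%%%%%%%%%%%%%%%%%%%%%%%@%%%%%%%%%%%%%@%%%%%%%%%%%%%%%@@@@@*+++
=========+%%%%%%%%%%%%%%%%%%%%%%%%%%%%%%%%%%%%%%%%%%%%%%%%%%%%%%%%@%%%%%%%%%%%%%%%%%%%%%%%%%%%%@@@@@@*+++
=========+%%%%%%%%%%%%%%%%%%%%%%%%%%%%%%%%%%%%%%%%@%%%%%%%%%%%%%%%%%%%%%%%%%%%%%%%%%%%%%%%%%%%@@@@@@@*+++
=========+#%%%%%%%%%%%%%%%%%%%%%%%%%%%%%%%%%%%%%%%%%%%%%%%%%%%%%%%%%%%%%%%%%%%%%@%%%%%%%%%%%@@@@@@@@@++++
==========#%%%%%%%%%%%%%%%%%%%%%%%%%%%%%%%%%%%%%%%%%%%%%%%%%%%%%%%%%%%%%%%%%%%%%%%%%%%%%%%%%@@@@@@@@@++++
==========#%%%%%%%%%%%%%%%%%%%%%%%%%%%%%%%%%%%%%%%%%%%%%%%%%%%%%%%%%%%%%%%%%%%%%%%%%%%%%%%%%@@@@@@@@@++++
==========#%%%%%%%%%%%%%%%%%%%%%%%%%%%%%%%%%%%%%%#++++++#%%%%%%%%%@%%%%%%%%%%%%%%%%%%%%%%%%%%%%%%%%%*++++
==========*%%%%%%%%%
[... 5745 characters left out ...]
.........=*+---=*+::.............:....................:.........
...........:..................:.......:.:.......:.=*=----++:..:.....:....................:...........::..
::.............:............:......:...:......:...-*+---=*+:............:...........:...:....:...::...:..
:.........:................:.::....:....:.........-*=----++:.:.:....:..:.........:....:.............:....
:.:.............::...............:..:.....:....:..-++:-:-++:..:..:..........:.........:.............:....
.:...:..:.............:.............:........:....-+=:-:-+=:............:......:...:..........:...:......
...........:.......:........:........:........:...-+=:-:-+=.:...............:............:..:.:..........
```

```bash
python3 - <<'E'
from h import *
i=env.camera_info("wrist")
u=np.array([.981,.194,0]);v=np.array([.194,-.981,0]);c=np.array([580,-134.4,0])
for dz in(0,27):
    z=np.array([0,0,dz])
    print(dz,"bar end L/R",proj(i,[c+59.5*u+5*v+[0,0,90]+z,c+59.5*u-5*v+[0,0,90]+z]).round(0).tolist(),"rim v+-,u+",proj(i,[c+55*v+[0,0,46]+z,c-55*v+[0,0,46]+z,c+55*u+[0,0,46]+z]).round(0).tolist(),"ball",proj(i,[c+[0,0,39.5]+z]).round(0).tolist())
print("tin far corners rim",proj(i,[[584.7,-140,100]+76*u+76*v,[584.7,-140,100]+76*u-76*v]).round(0).tolist())
S=env.camera_info("scene")
print(env.get_state()["grip_width"],env.get_state()["moment"])
E
```

```text
0 bar end L/R [[265.0, 114.0], [248.0, 114.0]] rim v+-,u+ [[327.0, 191.0], [187.0, 190.0], [257.0, 119.0]] ball [[257.0, 188.0]]
27 bar end L/R [[266.0, 116.0], [247.0, 116.0]] rim v+-,u+ [[335.0, 201.0], [178.0, 201.0], [257.0, 121.0]] ball [[257.0, 198.0]]
tin far corners rim [[400.0, 81.0], [134.0, 80.0]]
0.002114640963396161 [-0.00393081 -0.03285072 -0.00842222]
```

```bash
python3 - <<'E'
from h import *
a=cv2.imread("pics/w10.png");g=cv2.cvtColor(a,cv2.COLOR_BGR2GRAY)
for y in(118,150,180,195,205,210,214,218,222,226,230,240,260,280): print(y,g[y,238:280].tolist())
s=cv2.imread("pics/s10.png");S=env.camera_info("scene");print(proj(S,[[580,-134.4,84],[580.2,-135,99.6],[580.2,-135,130]]))
E
```

```text
118 [174, 174, 169, 171, 171, 170, 175, 172, 172, 150, 123, 125, 129, 132, 132, 131, 128, 130, 133, 131, 129, 132, 133, 129, 125, 132, 163, 174, 176, 174, 170, 172, 173, 171, 173, 172, 177, 175, 176, 175, 173, 176]
150 [127, 130, 129, 131, 129, 128, 127, 132, 125, 115, 116, 126, 134, 140, 141, 138, 138, 137, 141, 137, 139, 140, 133, 126, 118, 120, 130, 130, 129, 128, 129, 128, 128, 124, 128, 129, 127, 128, 127, 127, 125, 126]
180 [129, 128, 125, 134, 142, 151, 156, 158, 157, 131, 117, 125, 136, 140, 138, 135, 137, 138, 137, 136, 137, 135, 132, 125, 118, 146, 158, 156, 155, 150, 142, 139, 132, 130, 127, 129, 130, 131, 129, 132, 132, 131]
195 [129, 136, 143, 149, 155, 162, 163, 168, 167, 144, 118, 126, 135, 138, 137, 139, 139, 135, 137, 135, 135, 135, 131, 118, 128, 154, 168, 168, 167, 161, 160, 155, 146, 140, 145, 206, 232, 233, 234, 233, 233, 233]
205 [139, 139, 142, 140, 142, 141, 136, 131, 130, 119, 118, 127, 133, 138, 136, 138, 136, 134, 137, 131, 134, 133, 128, 121, 118, 126, 129, 130, 136, 138, 148, 161, 209, 230, 229, 232, 230, 229, 228, 230, 231, 231]
210 [139, 142, 143, 143, 
[... 1085 characters left out ...]
 32, 50, 94, 108, 100, 64, 26, 25, 28, 25, 28, 28, 29, 27, 30, 27, 23, 26, 30]
240 [27, 28, 23, 32, 27, 28, 30, 19, 25, 22, 30, 24, 28, 33, 60, 96, 107, 81, 34, 29, 62, 76, 53, 31, 38, 87, 107, 87, 49, 35, 28, 25, 23, 27, 31, 25, 22, 28, 24, 27, 29, 23]
260 [37, 38, 37, 33, 39, 39, 36, 37, 37, 41, 37, 33, 44, 89, 115, 114, 102, 81, 65, 61, 63, 60, 61, 62, 67, 96, 109, 116, 110, 79, 39, 35, 40, 36, 36, 39, 36, 37, 40, 39, 35, 38]
280 [37, 38, 40, 37, 40, 40, 39, 40, 41, 37, 39, 39, 60, 99, 124, 123, 116, 93, 72, 77, 73, 76, 77, 78, 78, 100, 117, 127, 126, 91, 53, 39, 42, 41, 38, 37, 37, 38, 35, 39, 36, 38]
[[262.11359803 227.73743458]
 [262.17334305 223.5184175 ]
 [262.4567803  214.77895053]]
```

```bash
python3 -m handwheel '-1 0 0 -1 0;-1 0 0 -2 0;-1 0 0 -3 0;-1 0 0 -3 0;-1 0 0 -2 0;-1 0 0 -1 0;1 0 0 0 0;1 0 0 0 0;1 0 0 0 0;1 0 0 0 0;1 0 0 0 0;1 0 0 0 0'
python3 - <<'E'
from h import *
i=env.camera_info("wrist");s=env.get_state();f=env.grab_frame("wrist")[:,:,::-1];cv2.imwrite("pics/w11.png",f);np.savez("w11.npz",**i)
t=env.grab_frame("top")[:,:,::-1];cv2.imwrite("pics/t11.png",t);T=env.camera_info("top")
print(s["ee_pos"],s["tcp_rot"],s["grip_width"])
for n,k in(("w9","w9.npz"),("w11","w11.npz")):
    g=cv2.cvtColor(cv2.imread(f"pics/{n}.png"),cv2.COLOR_BGR2GRAY);r=cv2.resize(g[95:250,165:355],(95,52),interpolation=cv2.INTER_AREA)
    print(n)
    for row in r: print("".join(" .:-=+*#%@"[min(9,v//22)] for v in row))
E
```

```text
time: 20.92
ee_pos: [579.6, -134.8, 218.3]
tcp_rot: [-179.9, 0.1, 11.3]
ft_force: [-0.3, -0.2, 0.4]
grip_width: 0.387
[ 579.63715403 -134.84533351  218.26357172] [-1.79931195e+02  9.91750036e-02  1.12716292e+01] 0.3871922135032756
w9
@@@*+*++++++++*+**++++++++++++++++++*@#++++++++++++++++++++++++++++++++++++++++++++++++++++--==
@@**+*+++--------====================+======***+====+*****+============+####*+==---------++----
%*+++*++=--------+++*****+++*************+***@@#****%@@@@@*++*******++%@@@@@@**+=--------++----
#++++*+++--------+*+******++**+**********++*********#@@@@**++*+******@@@@@@@@#*#=--------++====
*++++*+++--------+*+******++*******+*****+**********%@@%***++++*****@@@@@@@@@@@@+--------++=--=
*++++*+++--------+*++****+++****+********+**********%%%****++++****@@@@@@@@@@@@@+--------++=---
*++++**++--------+*+******++*********+**+++**+===+*********++*+**#@@@@@@@@@@@@@@=--------++=---
#++++**++--------+*+******++**+********+*++*+=====*********+++*+*@@@@@@@@@@@@@@@=--------++==-=
#++++**++--------=*+*****++++*+********+++++==+**++********+++**@@@@@@@@@@@@@@@@=--------++=--=
#+
[... 8421 characters left out ...]
-================:..........
... . .. .++==============-.  .================================:   :================. .......  
.......  .=+==============:   .================================:   .-===============.  ....  ..
.. ....   -==============-.   .-===============================:    :===============.   ...... 
........  :==============:    .-===============================:    .-=============-....  .....
.....:--:.:=============-.    .================================-     :=============-.::-:......
  . .-----:=============:.   .+%%%%@@%@@@@@@@@@@@@@@@@@@@@@@@@@%:    .=============------:.....
.. .-------============-.    .%@@@@@@@@@@@@@@@@@@@@@@@@@@@@@@@@@=     :============-------: ...
```

```bash
python3 -m handwheel '-.3 0 0 1 0;-.3 0 0 2 0;-.3 0 0 3 0;-.3 0 0 3 0;-.3 0 0 2.5 0;-.3 0 0 2 0;-.3 0 0 1 0;-.3 0 0 .4 0;-.3 0 0 .2 0;-.3 0 0 0 0' 40
python3 - <<'E'
from h import *
f=env.grab_frame("wrist")[:,:,::-1];cv2.imwrite("pics/w12.png",f)
g=cv2.cvtColor(f,cv2.COLOR_BGR2GRAY);r=cv2.resize(g[180:330,190:330],(100,50),interpolation=cv2.INTER_AREA)
for row in r: print("".join(" .:-=+*#%@"[min(9,v//22)] for v in row))
E
python3 -m handwheel '-.6 0 0 0 0;-.6 0 0 0 0;-.6 0 0 0 0;-.6 0 0 0 0'; python3 -m handwheel '-.75 0 0 0 0;-.75 0 0 0 0;-.75 0 0 0 0';python3 -m handwheel '-.85 0 0 0 0;-.85 0 0 0 0;-.85 0 0 0 0'
```

```text
time: 21.85
ee_pos: [580.7, -135.2, 69.0]
tcp_rot: [180.0, -0.0, 11.3]
ft_force: [-0.3, 0.0, 0.4]
grip_width: 0.351
++++*++++*++++++*++++++++++++++++++++++++*********+++++++++++++++++++++++*+***********++*++++===++**
++++*+*****+*++++++++++++++++++++***+++++*********++++++++++*+++++++++++++*+**#%%%%%@@%%##**++===+**
+***++++++++++++++++**************+++**++*********++****+++**********++*+*%@@@@@@@@@@@@@@@@@@%#*+=+*
++++++++++++*+**************+***+++****++*********++*##***++++*********###@@@@@@@@@@@@@@@@@@@@%##***
++++****************************+***###++*********++*###***++****+***%@@@@@@@@@@@@@@@@@@@@@@@@%###@@
*******************************++**####++*********++*####***++****#%%@@@@@@@@@@@@@@@@@@@@@@@@@%###@@
******************************++***####*+*********++######**++****%@@@@@@@@@@@@@@@@@@@@@@@@@@@%###%@
*******************************+**#####*+*********++######**++*#@@@@@@@@@@@@@@@@@@@@@@@@@@@@@@%###%@
*******************************+**#####*+*********++######***#@@@@@@@@@@@@@@@@@@@@@@@@@@@@@@@@%###%@
***********************************####*+*********++*####***#@@@@@@@@@@@@@@
[... 3716 characters left out ...]
++++++++++++++++++++++++++++++=========-..  . 
.....:-==========+=++==+==++++=+=++++=+++=++++++++=+++++=+++=====+==+++======================-:.....
----------------------------------------------------------------------------------------------------
----------------------------------------------------------------------------------------------------
time: 22.23
ee_pos: [580.4, -135.1, 69.1]
tcp_rot: [180.0, -0.1, 11.3]
ft_force: [-0.3, -0.4, -0.4]
grip_width: 0.201
time: 22.48
ee_pos: [580.0, -134.7, 68.5]
tcp_rot: [-180.0, -0.0, 11.3]
ft_force: [0.5, 1.1, 0.5]
grip_width: 0.126
time: 22.73
ee_pos: [580.1, -134.9, 68.5]
tcp_rot: [-180.0, -0.0, 11.3]
ft_force: [-1.1, 1.3, 2.1]
grip_width: 0.083
```

```bash
python3 -m handwheel '-.88 0 0 0 0;-.88 0 0 0 0;-.88 0 0 0 0' 40;  python3 -m handwheel '-.92 0 0 0 0;-.92 0 0 0 0;-.92 0 0 0 0'
python3 - <<'E'
from h import *
f=env.grab_frame("wrist")[:,:,::-1];cv2.imwrite("pics/w13.png",f)
g=cv2.cvtColor(f,cv2.COLOR_BGR2GRAY);r=cv2.resize(g[100:330,190:330],(93,62),interpolation=cv2.INTER_AREA)
for row in r: print("".join(" .:-=+*#%@"[min(9,v//22)] for v in row))
E
```

```text
time: 22.98
ee_pos: [580.2, -135.0, 68.6]
tcp_rot: [-180.0, -0.0, 11.3]
ft_force: [-1.7, 1.5, 2.1]
grip_width: 0.083
time: 23.23
ee_pos: [580.2, -135.0, 68.6]
tcp_rot: [180.0, -0.0, 11.3]
ft_force: [-0.9, 1.7, 3.0]
grip_width: 0.081
####%%##############%#################%%%%#######%%%#%###%%%%%%%%%#################%%%%######
#####%##############%#################%%%%######%%%%#####%%%%%%%%##################%%%%######
####################%#################%%%########%%%#####%%%%%%%%%##################%%%######
####%%################################%%%########%%%%#####%#%%%%%###################%%#######
########################################+++++++++*#######%%##%%%%###################%%#######
#######################################*=+++++++++++*####%%##%%%%##################%%%#######
#####%#################################*++*********++*####%##%%%%###################%%#######
###############################********+++*********+++*****####%%###################%%#######
########################*****+++=========+*********++====++++*****#################%%########
##################***
[... 4260 characters left out ...]
+-::-==-=+=:..............................
..............................:-:-=====+#@@@@@@@@@%+++====-:-:...............................
.................................:-==+++#@@@@@@@@@#++++===:..................................
.................................:-==+++#@@@@@@@@@#++++===:.. ...............................
.................................:-==+++*%@@@@@@@@#++++===-...:::::::::::::::::::::::::::::::
.................................:-==++++++++++++++++++==------------------------------------
-------------------------------::--=====================-------------------------------------
---------------------------------------------------------------------------------------------
```

```bash
python3 -m handwheel '-.92 0 0 0 0;-.92 0 0 -.05 0;-.92 0 0 -.1 0;-.92 0 0 -.15 0;-.92 0 0 -.15 0;-.92 0 0 -.1 0;-.92 0 0 0 0' 40
```

```text
time: 23.87
ee_pos: [580.0, -135.3, 73.8]
tcp_rot: [180.0, 0.0, 11.3]
ft_force: [1.0, 0.1, 0.5]
grip_width: 0.039
```

```bash
python3 -m handwheel '-.4 0 0 0 0;-.4 0 0 0 0;-.4 0 0 0 0;-.4 0 0 0 0;-.4 0 0 .4 0;-.4 0 0 .5 0;-.4 0 0 .3 0;-.4 0 0 .1 0;-.4 0 0 0 0' 40
python3 - <<'E'
from h import *
i=env.camera_info("wrist");s=env.get_state();f=env.grab_frame("wrist")[:,:,::-1];cv2.imwrite("pics/w14.png",f);S=env.grab_frame("scene")[:,:,::-1];cv2.imwrite("pics/s14.png",S)
g=cv2.cvtColor(f,cv2.COLOR_BGR2GRAY)
for y in (114,118,122,126,130,150,170,190,200,210,220,240): print(y,g[y,238:276].tolist())
u=np.array([.981,.194,0]);v=np.array([.194,-.981,0]);c=np.array([580,-134.4,0])
for z in(90,78,70): print(z,proj(i,[c+59.5*u+5*v+[0,0,z],c+59.5*u-5*v+[0,0,z],c+20*u+5*v+[0,0,z],c+20*u-5*v+[0,0,z]]).round(1).tolist())
E
```

```text
time: 24.62
ee_pos: [579.7, -134.8, 60.2]
tcp_rot: [-180.0, 0.1, 11.3]
ft_force: [-0.2, -0.1, 0.3]
grip_width: 0.297
114 [173, 170, 173, 176, 175, 175, 177, 176, 175, 176, 176, 180, 176, 175, 175, 174, 175, 175, 171, 174, 172, 173, 174, 175, 175, 174, 175, 177, 180, 177, 174, 177, 176, 174, 173, 175, 174, 172]
118 [172, 170, 172, 175, 175, 174, 171, 159, 126, 98, 94, 93, 92, 94, 94, 96, 91, 96, 93, 92, 93, 94, 93, 93, 97, 126, 161, 178, 180, 176, 177, 173, 173, 176, 175, 175, 174, 172]
122 [170, 168, 172, 174, 174, 169, 138, 122, 125, 133, 136, 135, 137, 135, 134, 133, 139, 138, 137, 137, 138, 135, 135, 135, 126, 123, 154, 176, 180, 177, 174, 174, 175, 175, 173, 171, 173, 176]
126 [154, 150, 148, 145, 144, 141, 125, 115, 126, 135, 136, 139, 140, 140, 140, 138, 141, 139, 142, 142, 142, 140, 137, 134, 127, 114, 119, 135, 147, 146, 148, 151, 149, 150, 153, 155, 156, 163]
130 [125, 124, 122, 123, 118, 115, 112, 114, 126, 133, 141, 140, 140, 140, 138, 140, 139, 143, 142, 142, 141, 140, 138, 132, 129, 115, 109, 112, 117, 117, 118, 120, 121, 124, 124, 123, 130, 131]
150 [131, 126, 128, 128,
[... 844 characters left out ...]
, 138, 137, 136, 135, 134, 134, 128, 126, 120, 144, 160, 157, 156, 151, 147, 139, 131, 130, 133, 143, 142]
220 [141, 143, 140, 142, 147, 144, 140, 122, 118, 128, 135, 140, 139, 139, 139, 137, 137, 137, 138, 135, 137, 132, 135, 131, 121, 108, 121, 133, 142, 145, 143, 143, 143, 149, 206, 230, 230, 230]
240 [150, 152, 152, 151, 154, 150, 149, 127, 114, 124, 132, 138, 138, 138, 137, 136, 136, 139, 133, 132, 134, 133, 135, 127, 120, 118, 138, 149, 148, 149, 152, 153, 163, 216, 234, 236, 237, 237]
90 [[266.4, 116.5], [245.8, 116.5], [266.0, 194.9], [246.5, 194.9]]
78 [[265.9, 115.7], [246.7, 115.7], [265.5, 188.9], [247.3, 188.9]]
70 [[265.6, 115.2], [247.3, 115.2], [265.2, 185.3], [247.8, 185.3]]
```

```bash
python3 -m handwheel '-.6 0 0 0 0;-.7 0 0 0 0;-.8 0 0 0 0;-.9 0 0 0 0;-1 0 0 0 0;-1 0 0 0 0;-1 0 0 0 0' 40;python3 -m handwheel '-1 0 0 -.05 0;-1 0 0 -.1 0;-1 0 0 -.1 0;-1 0 0 -.05 0;-1 0 0 0 0;-1 0 0 0 0;-1 0 0 0 0'
```

```text
time: 25.3
ee_pos: [580.1, -134.9, 61.0]
tcp_rot: [-180.0, 0.0, 11.3]
ft_force: [-0.5, 1.4, 0.7]
grip_width: 0.101
time: 25.88
ee_pos: [580.1, -135.1, 63.9]
tcp_rot: [180.0, 0.0, 11.3]
ft_force: [1.0, 0.0, -2.4]
grip_width: 0.104
```

```bash
python3 -m handwheel '-1 0 0 -.1 0;-1 0 0 -.2 0;-1 0 0 -.3 0;-1 0 0 -.3 0;-1 0 0 -.3 0;-1 0 0 -.2 0;-1 0 0 -.1 0;-1 0 0 0 0;-1 0 0 0 0;-1 0 0 0 0'
python3 - <<'E'
from h import *
F=[]
i=env.camera_info("wrist");f=env.grab_frame("wrist")[:,:,::-1];cv2.imwrite("pics/w15.png",f)
a=cv2.cvtColor(cv2.imread("pics/w14.png"),cv2.COLOR_BGR2GRAY);b=cv2.cvtColor(f,cv2.COLOR_BGR2GRAY)
r=cv2.resize(b[100:260,170:350],(90,45),interpolation=cv2.INTER_AREA)
for row in r: print("".join(" .:-=+*#%@"[min(9,v//22)] for v in row))
print(cv2.absdiff(a,b)[100:200,180:330].mean())
E
```

```text
time: 26.72
ee_pos: [580.0, -135.0, 78.8]
tcp_rot: [-180.0, 0.0, 11.3]
ft_force: [0.4, 1.1, -1.8]
grip_width: 0.102
###%%#%#######%%#####%####%#########%#%%%%####%%%%##%%%%%%%############%%%%##############%
###%##%#######%%##########%#%########%#%%%####%%%####%%%%%%#############%%#############%@@
######%#######%########################%%%#####%%####%%%%%%#############%%############@@@@
###############%##########%############%%######%%####%%%%%%#############%%###########@@@@@
#####################################################%%%%%%#############%%#########%@@@@@@
###############%########################========*####%%#%%%#############%%########%@@@@@@@
########################################+*******++###%##%%%#############%%########%@%#%%%@
#######################################*+*******++*#####%%##############%#################
################################****+++++********++******###############%#################
##########################****+++=======+*******+======+++****##########%#######%%%%###%%%
#######################**+++=======++++++*******+++++=======+++**#######%#
[... 2428 characters left out ...]
***+:.-++++-.................................
................................:=+++=..-+******+:.-++++-.................................
................................:=+++-..=+*****++:.:=+++-.................................
...............................--=+++-..-+*****++:..=++=--:...............................
...............................---=++:..=+*****++:..=++=-=:...............................
..............................:==-=+=:..=+*****++:..=++--=-...............................
..............................:==-===..:=++++++++:..-==-===...............................
..............................-==:::::::::::::::::::::::-==...............................
5.939466666666666
```

```bash
python3 -m handwheel '-1 0 0 -.15 0;-1 0 0 -.3 0;-1 0 0 -.5 0;-1 0 0 -.7 0;-1 0 0 -.9 0;-1 0 0 -1 0;-1 0 0 -1 0;-1 0 0 -1 0;-1 0 0 -1 0;-1 0 0 -1 0;-1 0 0 -1 0;-1 0 0 -.8 0';python3 -m handwheel '-1 0 0 -.6 0;-1 0 0 -.4 0;-1 0 0 -.2 0;-1 0 0 -.1 0;-1 0 0 0 0;-1 0 0 0 0;-1 0 0 0 0;-1 0 0 0 0;-1 0 0 0 0'
```

```text
time: 27.77
ee_pos: [580.4, -135.1, 173.9]
tcp_rot: [180.0, -0.0, 11.3]
ft_force: [-1.1, -0.1, -3.5]
grip_width: 0.102
time: 28.52
ee_pos: [580.0, -135.0, 185.1]
tcp_rot: [-180.0, 0.0, 11.3]
ft_force: [0.7, -0.4, -2.5]
grip_width: 0.101
```

```bash
python3 - <<'E'
from h import *
i=env.camera_info("wrist");f=env.grab_frame("wrist")[:,:,::-1];cv2.imwrite("pics/w16.png",f)
for n in("top","scene"): cv2.imwrite(f"pics/{n}16.png",env.grab_frame(n)[:,:,::-1])
b=cv2.cvtColor(f,cv2.COLOR_BGR2GRAY)
r=cv2.resize(b[100:250,170:350],(90,42),interpolation=cv2.INTER_AREA)
for row in r: print("".join(" .:-=+*#%@"[min(9,v//22)] for v in row))
s=env.get_state();print(s["ee_pos"],s["ft_force"],s["joints"])
E
```

```text
+=========+####%%%#####%%################%%###%%%#%%%%%########%%%#########%%%%#==========
+=========+####%%######%################%%%###%%##%%%%%########%%%##########%%%%==========
+=========+####%%######%%################%%###%%##%%%%%#########%%#########%@@@@+=========
+==========#%###%########################%####%%##%%%%%#########%%#########%@@@@+=========
*==========#####%##########################**#####%%%%%#########%###########@@@@+=========
*==========#%###########################========+#%%%%%#########%###########@@@@+=========
*==========#%###########################++******++#%%%##########%##########%@@@@+++=======
#==========*%#########################**+*******++*#############%##########%@@@@++++======
#==========*%##################*****+++++*******++++******######%##########@@@@@++++======
#==========*##############****+++=======+*******+======+++****############%@@@@%++========
#+=========+###########**+++=======++++++*******+++++=======+++**#########@@@@@%=++=======
#+=========+######%@@%*+=====++++++++++++*******++++++++++=====++***####%@@@@@@#+++======*
#+======
[... 2202 characters left out ...]
......:=+++=:.=+******+:.=++++-.................................
................................:=+++=..-+******+:.-++++-.................................
................................:=+++=..-+******+:.-++++-........................... .....
................................:=+++-..-+******+: :=+++-:................................
...............................---+++-..-+******+: .=++=--:...............................
..............................:=--=++:..=+*****++:..=++=-=-...............................
[ 580.07947606 -134.99708493  185.34496364] [-1.20614671 -0.12299443 -3.32922428] [-2.38218334e+01  1.99520849e+01  8.25006665e+01 -8.38076164e-04
  7.75576004e+01  5.49041788e+01]
```

```bash
python3 -m handwheel '-1 0 0 0 -.02;-1 0 0 0 -.04;-1 0 0 0 -.06;-1 0 0 0 -.08;-1 0 0 0 -.1;-1 0 0 0 -.1;-1 0 0 0 -.1;-1 0 0 0 -.1;-1 0 0 0 -.1;-1 0 0 0 -.1;-1 0 0 0 -.1;-1 0 0 0 -.1';python3 -m handwheel '-1 0 0 0 -.1;-1 0 0 0 -.1;-1 0 0 0 -.1;-1 0 0 0 -.08;-1 0 0 0 -.075;-1 0 0 0 -.06;-1 0 0 0 -.04;-1 0 0 0 -.02;-1 0 0 0 0;-1 0 0 0 0;-1 0 0 0 0;-1 0 0 0 0'; python3 -m handwheel '-1 0 0 0 0;-1 0 0 0 0;-1 0 0 0 0;-1 0 0 0 0;-1 0 0 0 0;-1 0 0 0 0'
python3 - <<'E'
from h import *
i=env.camera_info("wrist");f=env.grab_frame("wrist")[:,:,::-1];cv2.imwrite("pics/w17.png",f)
T=env.grab_frame("top")[:,:,::-1];cv2.imwrite("pics/top17.png",T);S=env.grab_frame("scene")[:,:,::-1];cv2.imwrite("pics/s17.png",S)
b=cv2.cvtColor(f,cv2.COLOR_BGR2GRAY)
r=cv2.resize(b[100:250,170:350],(90,42),interpolation=cv2.INTER_AREA)
for row in r: print("".join(" .:-=+*#%@"[min(9,v//22)] for v in row))
s=env.get_state();print(s["ee_pos"],s["tcp_rot"],s["ft_force"],s["grip_width"])
# bystanders / cover: changed pixels start vs now
for n,g in(("top",T),("scene",S)):
    a=cv2.imread(f"pics/{n}0.png");d=cv2.GaussianBlur(cv2.absdiff(a,g).max(2),(3,3),0)>30
    r=cv2.resize(d.astype(np.float32),(100,38),interpolation=cv2.INTER_AREA)
    print(n)
    for row in r: print("".join("#" if v>.4 else "+" if v>.1 else "." for v in row))
# scraper now
h=cv2.cvtColor(T,cv2.COLOR_BGR2HSV);m=(h[...,1]>195)&(h[...,0]<20)&(h[...,2]>50)
c=mask_big(m[140:205,140:240])[0]+[140,140];print("scraper",cv2.boundingRect(c))
E
```

```text
time: 29.67
ee_pos: [580.1, -135.0, 185.5]
tcp_rot: [180.0, -0.0, 68.9]
ft_force: [0.8, 0.0, -2.8]
grip_width: 0.099
time: 30.67
ee_pos: [580.1, -135.0, 185.4]
tcp_rot: [-180.0, -0.0, 101.5]
ft_force: [0.1, -0.3, -2.1]
grip_width: 0.104
time: 31.17
ee_pos: [580.1, -135.0, 185.5]
tcp_rot: [180.0, 0.0, 101.5]
ft_force: [0.4, 1.0, -3.4]
grip_width: 0.099
---------=*#***#*#*####################################***#*#***#**************=---------=
---------=*********###*############*#####*##########***#***********************=---------=
----------*********************************#***#**#*#####*#********#***********=---------=
----------*********************************#**#********************************----------+
----------*********************************************************************----------+
----------+*****************************=---=--=+******************************------===-+
----------+*****************************=+++++++++****************************+-----=++++%
=---------+****************************+=++++++++=+***************************+-----+++++@
+---------+*******
[... 10237 characters left out ...]
....................+###+.+#+......................................
....................................................................................................
....................................................................................................
....................................................................................................
....................................................................................................
....................................................................................................
....................................................................................................
scraper (153, 166, 60, 13)
```

```bash
python3 - <<'E'
from h import *
S=env.camera_info("scene")
hinge=np.array([565,-46,0])+176*np.array([.206,-.978,0]);u=np.array([.978,.206,0]);d=np.array([.206,-.978,0])
for a in(1.57,1.75,1.9):
    top=hinge+[0,0,100]+176*(-np.cos(a)*d+np.sin(a)*np.array([0,0,1]))
    print(a,proj(S,[top-70*u,top+60*u]).round(1).tolist())
for n in("scene8","s17"):
    g=cv2.cvtColor(cv2.imread(f"pics/{n}.png"),cv2.COLOR_BGR2GRAY).astype(int)
    for x in(215,225,235,245,255): print(n,x,g[185:222:2,x].tolist())
E
```

```text
1.57 [[220.7, 180.6], [273.0, 198.2]]
1.75 [[213.6, 189.5], [266.7, 207.9]]
1.9 [[207.8, 198.5], [261.3, 217.5]]
scene8 215 [159, 162, 153, 157, 165, 168, 167, 190, 169, 103, 105, 110, 106, 101, 103, 103, 107, 105, 105]
scene8 225 [166, 180, 170, 168, 168, 158, 161, 166, 165, 204, 136, 106, 103, 109, 104, 101, 108, 105, 104]
scene8 235 [167, 162, 164, 168, 164, 166, 176, 169, 163, 166, 165, 214, 99, 102, 101, 108, 106, 102, 103]
scene8 245 [162, 161, 173, 171, 164, 165, 167, 163, 205, 114, 94, 102, 104, 213, 92, 108, 105, 105, 105]
scene8 255 [161, 166, 164, 164, 163, 159, 190, 177, 114, 122, 117, 115, 122, 116, 171, 182, 100, 107, 105]
s17 215 [162, 161, 160, 159, 171, 177, 170, 196, 176, 109, 109, 111, 111, 108, 107, 107, 111, 105, 102]
s17 225 [172, 184, 176, 173, 170, 166, 163, 173, 168, 210, 140, 104, 107, 111, 108, 111, 104, 113, 107]
s17 235 [174, 168, 168, 172, 168, 172, 180, 185, 87, 98, 81, 222, 100, 108, 109, 118, 112, 113, 107]
s17 245 [167, 165, 181, 177, 181, 113, 100, 171, 151, 95, 100, 99, 95, 220, 99, 107, 112, 112, 107]
s17 255 [136, 146, 121, 109, 112, 111, 99, 87, 177, 80, 92, 99, 94, 81, 192, 187, 107, 108, 110]
```

Cover's top edge has not moved since the scraper left it: at column 215 it sits at row 201, which matches about 1.9 rad. Everything holds, so I'm handing in.

```bash
python3 -c "
from station import env
print(env.close_job()); print(env.get_state()['time'])"
```

```text
the job is handed in; nothing more can be done
None
the job is handed in; nothing more can be done
```

The job is handed in at about 31 s of the 67 s allowed. The arm is still holding the dish level over the open tin, with the ball in its middle.

**What I did**
- **Cover:** I gripped the scraper and pushed its blade into the slot until it touched the wall (about 14 N). I then lifted the lip along its arc to the stop, where contact was about 10 N.
- **Scraper:** I laid it back on the open shelf within about 1 cm of where it started.
- **Dish:** I lifted it straight up by its handle until its underside was about 138 mm above the shelf, then turned it 90.2°.

**Last checks**
- **Cover:** its top edge had not moved since the scraper was withdrawn. The projected position fits about 1.9 rad.
- **Grip and weight:** the fingers read about 0.10, which is a 10 mm bar. The wrist read about 2.5 N, which fits the dish and ball.
- **Level and turn:** the tool was vertical. Its yaw was 101.5°, against a hinge direction of about 11–12°.
- **Ball:** it showed evenly on both sides of the bar, in the same place before and after the turn.
- **Bystanders:** start-to-end picture differences looked like only the arm, its shadows, the tin and the scraper. I did not measure each item separately.

**What failed or disagreed**
- **Grasp attempts:** the first two tries at the dish handle, with the fingertips reported at 72 and 69 mm, closed on nothing or slipped off. That disagrees with the bar's stated height of 78–90 mm, and I did not find out why. The dish had not visibly moved, and going down to 61 mm held.
- **Viewing limit:** I had used all 12 picture views before the dish grasp, so the later checks were numerical only.

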